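Deposit a gem case through the sprung intake gate

ROBOT

A 6-joint arm with a two-finger parallel gripper is mounted at the origin on the work surface. World frame = base frame: x ahead of the robot, y to its left, z up, the work surface at z = 0. Lengths are in m, angles in rad, forces in N, time in s.
With the tool pointing down it reaches from about 0.35 to 0.975 m from the base axis. Payload 4.9 kg.
Tool frame: the origin (TCP) lies at the very end of the fingers, on their centre line; the grasp point (between the pads) lies 19 mm behind it; z points along the fingers, y is the line along which they close (so a half turn about z gives the same grasp; the last joint's range is limited). The gripper opens to 85 mm and grips with 20 to 120 N. Pads are 22 mm wide; open, the fingers measure 114 mm over their backs; the gripper's body (76 mm by 85 mm) begins 54 mm behind the grasp point. The pads swing forward as they close: fully open they stand 13 mm farther back than shut.
Start: joints at [-1.265, 0.053, 1.613, -0, 1.476, -0.119], TCP at [0.258, -0.569, 0.207] pointing down, gripper open.
Joint ranges: [-3.01, 3.01], [-1.01, 2.22], [0.06, 2.58], [-1.02, 4.17], [0.09, 2.62], [-3.14, 3.14]. Speed limits (rad/s): [2.57, 2.57, 3.14, 3.14, 3.14, 3.14].

INTERFACE

Orientations are given as a unit quaternion [w, x, y, z].
In Python, from plant import manip gives the robot as it stands.
- The arm moves only by the tool move_arm, never from a script. Its argument "plan" is a list that holds one entry, the list of rows, each a list of 7 numbers: the shift along the tool's x, y, z as a fraction of full scale, then the turn, a rotation vector about the tool's x, y, z as a fraction of full scale, then the closure, from 0 (fully open) to 1 (shut). In form: [[[dx, dy, dz, wx, wy, wz, fingers], ...]]. A call has exactly 10 rows; each row shifts and turns the commanded pose from where the row before left it, along the tool's axes as they then stand; what a row does not reach is not made up. Full scale, the value 1, is 0.12 m for a shift and 0.15 rad for a turn. A row lasts 1/8 s, in which the tool goes at most 62.5 mm and 10.7 degrees, less where a joint would pass 70% of its speed; a pose out of reach is approached as far as the arm can. A call with a number of a shift or a turn outside -1 to 1 is refused whole. A call with a gripper value outside its range is refused whole. The fingers move at their own pace and stop on an object; the grip force is fixed at half the most. Time passes only in rows, so rows that do not move let the fingers close, or fill a call up. It gives the time, the measured TCP pose, the force, the opening and the grip force at its end, in the units of the state.
- manip.state(): the state, without advancing time (a new reading comes with each control period).
- manip.grab_frame(name): name is "scene" or "top"; returns a dict with "pixels" (400x640x3 uint8, blue, green, red), "depth" (400x640 float32, m along the optical axis (not along the pixel's ray), 0 where there is no reading), "vfov" (degrees; the focal length in pixels is half the picture's height over the tangent of half this angle, whatever the lens; pixels are square), "cx", "cy" (the principal point, pixels), "dist_coeffs" ([k1, k2, p1, p2, k3] as OpenCV has them; the pictures are not rectified), "view" (4x4, takes a point from world to camera coordinates). Camera axes: x right, y down, z forward; pixel columns grow to the right and rows downward; lengths in m; the calibration is good to about 2 mm. A picture is of the moment at which its call begins.
- manip.job_done(): hands the job in; it is judged then, once.
The state is a dict: "time": time; "joint_pos": joint angles; "joint_vel": joint speeds; "joint_efforts": joint torques, N m; "tool_pos": TCP position; "tool_rot": TCP orientation; "contact_force": force on the tool from outside, world axes, zero at the start; "ft_torque": the same for the moment, N m; "gripper_width": opening from 0.0 (shut) to 1.0 (fully open); "grasp_force": force on a finger pad.
Only numpy, scipy, OpenCV 4.12 (cv2) and the standard library are available. Lean on these libraries where they do the work, as an engineer would, in place of code of your own. Each camera call takes 0.05 s, during which the arm holds its last target. There are 200 camera calls.

TASK

Take the orange gem case from the blue sorting tray, set it on the open end of the intake lane's deck, and push it along the deck (never lifted over) through the sprung double gate until it presses in the orange sprung plate of the reader: press the plate in gently by several millimetres of its 12 mm travel for a moment, never to its end. Leave the case lying flat against the plate, take the gripper away so that both gate leaves shut behind it, and leave the other things in the tray where they are.

Things in the scene. Friction and masses are not known exactly. Their poses are not given: they have to be found in the camera images.
- case_orange_center (a point): Its centre, half-way up: rigid square-edged box 56 mm long (x), 50 mm wide (y), 26 mm high, 80 to 170 g, orange with a steel clasp on its -x side and a clear stone on its lid. It starts flat in the blue tray (27 x 37 cm, rim 14 mm high) in one of three places in a row along the tray, turned up to 0.35 rad; its neighbours are at least 30 mm away. This is the case to deposit.
- case_green_center (a point): Its centre, half-way up: rigid square-edged box 56 mm long (x), 50 mm wide (y), 26 mm high, green. Stays in the tray, do not move.
- case_white_center (a point): Its centre, half-way up: rigid square-edged box 56 mm long (x), 50 mm wide (y), 26 mm high, white. Stays in the tray, do not move.
- tripod: Steel tripod magnifier standing in the far part of the tray, 44 x 44 mm, 52 mm high; origin under its centre. Do not move.
- tweezers: Steel tweezers, 135 mm long (x), 5 mm high, lying in the far part of the tray; origin under the middle. Do not move.
- gate (a point): Middle of the intake lane's double gate, on the deck's top, 5 mm above the table. +x leads along the lane into it, away from the robot; y across, z up. Two steel leaves with yellow ends, each 37 mm wide, 28 mm high, on upright hinges at the walls, open only inwards (+x). Pushing the case through takes up to about 8 N. They shut once the case's rear is 40 mm beyond, also behind the fingers: leave upwards, not backwards.
- deck (a point): Set-down point on the deck's top, on the lane's middle line, 85 mm before the gate; axes as the gate's. The deck, 104 mm wide, runs from 140 mm before to 215 mm beyond the gate. Blue guide cheeks (39 mm high above the table) funnel in from about 120 mm apart, 75 mm before the gate, to 80 mm; then parallel walls 80 mm apart, as high and open above, run to the end: the shut gripper can follow the case from above.
- gate_left (a joint): Angle of the gate leaf on the +y wall, rad: 0 shut, 1.55 fully open inwards; a spring shuts it.
- gate_right (a joint): Angle of the gate leaf on the -y wall, rad: 0 shut, 1.55 fully open inwards; a spring shuts it.
- reader (a joint): How far the reader's orange plate (56 mm wide, 24 high, square across the lane, on a black block) is pressed in, m: 0 at rest, 0.012 at its end. Spring 0.8 N per mm from 0 (5 N at half travel), damped. Its face stands 115 to 155 mm beyond the gate, different each time, not measured: feel for it. Let go, it eases the case back until friction holds it, still touching.

How it is judged:
On the way, in this order (a step that is already met when the one before it is completed fails the run):
1. the case lies on the deck before the gate (y of case_orange_center in the frame of gate between -0.04 and 0.04 m and z of case_orange_center in the frame of gate below 0.018 m and x of case_orange_center in the frame of gate between -0.15 and -0.02 m), for 0.1 s.
2. the case, lying on the deck, holds both gate leaves open as it passes (y of case_orange_center in the frame of gate between -0.04 and 0.04 m and z of case_orange_center in the frame of gate below 0.018 m and x of case_orange_center in the frame of gate between -0.015 and 0.06 m and value of joint each of gate_left, gate_right above 0.5 rad), for 0.05 s.
3. the case presses the reader's plate in by at least 3 mm (y of case_orange_center in the frame of gate between -0.04 and 0.04 m and z of case_orange_center in the frame of gate below 0.018 m and x of case_orange_center in the frame of gate above 0.08 m and value of joint reader above 0.003 m), for 0.2 s.
At the end, for the whole second after the job is handed in: the orange case lies flat (within 0.1 rad) and at rest on the deck beyond the gate, still touching the reader's plate (plate pressed in by 0.1 mm or more), and both gate leaves are shut to within 0.08 rad (y of case_orange_center in the frame of gate between -0.04 and 0.04 m and z of case_orange_center in the frame of gate below 0.018 m and x of case_orange_center in the frame of gate between 0.08 and 0.14 m and angle between case_orange_center's own z axis and vertical below 0.1 rad and linear speed of case_orange below 0.01 m/s and value of joint reader above 0.0001 m and value of joint each of gate_left, gate_right below 0.08 rad).
It fails at once if the reader's plate is pressed to its end (over 11 mm) or with more than 15 N (value of joint reader above 0.011 m or contact force between case_orange and reader above 15 N).
It fails at once if the reader's plate is pressed with the gripper (contact force between the fingers and reader above 1 N).
It fails at once if the case is lifted over the gate (x of case_orange_center in the frame of gate between 0 and 0.2 m and y of case_orange_center in the frame of gate between -0.08 and 0.08 m and z of case_orange_center in the frame of gate above 0.03 m).
It fails at once if the case is tipped over (0.6 rad) (angle between case_orange_center's own z axis and vertical above 0.6 rad).
It fails at once if another case, the tripod magnifier or the tweezers are moved more than 15 mm (distance of any of case_green_center, case_white_center, tripod, tweezers from where it was at the start of the episode above 0.015 m).
It also fails if it takes over 72 s, if anything falls off the work surface, if the arm or the gripper's body presses on something with over 40 N, if the wrist force passes 120 N, or if a joint passes its speed limit or range.

## Working session

There is one attempt and no reset: what is moved stays moved. The work goes in short steps, Python scripts to look and compute and a tool call to move; the robot and the scene stay as the last step left them, time stands still between calls to the robot, and variables do not carry over. Pictures are saved under pics/ and viewed, at most 10 in all, crops included, and the job is handed in when it is done.

Besides the shell and the picture viewer there is one more tool, called after "Emit:" as a command line: name --argument value ..., lists and objects as JSON in quotes. move_arm: Moves the arm, as the interface text tells. Its arguments: {"type":"object","properties":{"plan":{"type":"array"}},"required":["plan"]}

```bash
mkdir -p pics
cat > h.py <<'E'
import numpy as np, cv2, pickle
from plant import manip
def grab(name,tag):
    f=manip.grab_frame(name); pickle.dump(f,open(f'{tag}.pkl','wb')); cv2.imwrite(f'pics/{tag}.png',f['pixels']); return f
def load(tag): return pickle.load(open(f'{tag}.pkl','rb'))
def KD(f):
    fl=200/np.tan(np.radians(f['vfov'])/2)
    return np.array([[fl,0,f['cx']],[0,fl,f['cy']],[0,0,1.]]),np.array(f['dist_coeffs'],float)
def ray(f,uv):
    K,D=KD(f); p=cv2.undistortPoints(np.array([[uv]],float),K,D)[0,0]
    V=np.array(f['view']); R=V[:3,:3]; return -R.T@V[:3,3], R.T@np.array([p[0],p[1],1])
def atz(f,uv,z):
    o,d=ray(f,uv); return o+d*(z-o[2])/d[2]
def atdepth(f,uv):
    o,d=ray(f,uv); u,v=map(int,uv); w=f['depth'][v-1:v+2,u-1:u+2]; return o+d*np.median(w[w>0]) if (w>0).any() else None
def tri(f1,a,f2,b):
    o1,d1=ray(f1,a);o2,d2=ray(f2,b); s=np.linalg.lstsq(np.c_[d1,-d2],o2-o1,rcond=None)[0]
    p,q=o1+d1*s[0],o2+d2*s[1]; return (p+q)/2,np.linalg.norm(p-q)
E
python3 - <<'E'
from h import *
for n in('scene','top'):
    f=grab(n,n+'0'); V=np.array(f['view']); print(n,f['vfov'],f['cx'],f['cy'],f['dist_coeffs'],(-V[:3,:3].T@V[:3,3]).round(3),V[:3,:3].round(2).tolist())
a=cv2.imread('pics/scene0.png');b=cv2.imread('pics/top0.png')
print(manip.state())
E
```

```text
scene 44.212330127473706 318.2471905147703 203.53214339241228 [-0.02721228  0.          0.          0.          0.        ] [ 1.137 -0.062  0.946] [[0.21, 0.98, -0.01], [0.82, -0.18, -0.54], [-0.53, 0.11, -0.84]]
top 47.553777566552476 313.45358105275034 193.70209628370083 [-0.08491629  0.          0.          0.          0.        ] [0.411 0.073 1.038] [[0.02, -1.0, 0.02], [-0.99, -0.02, -0.15], [0.15, -0.02, -0.99]]
{'time': 0.1, 'joint_pos': array([-1.26499873e+00,  5.32790660e-02,  1.61418377e+00, -1.82707148e-05,
        1.47600569e+00, -1.18989958e-01]), 'joint_vel': array([ 0.00160874, -0.00051696, -0.00177086, -0.00013195,  0.00146077,
        0.00095879]), 'joint_efforts': array([ 1.10482510e-03, -3.94901276e+01, -3.71363640e+01, -1.10300027e-04,
        3.92169823e-03, -1.03636012e-05]), 'tool_pos': array([ 0.25739187, -0.56885583,  0.20597713]), 'tool_rot': array([-9.32998857e-04,  9.77528492e-01,  2.10801251e-01, -9.65333167e-05]), 'contact_force': array([ 0.77923526, -0.33688432,  0.05960873]), 'ft_torque': array([ 0.02227538,  0.02158207, -0.01088593]), 'grasp_force': 0.0, 'gripper_width': 1.0012348541847342}
```

View pics/scene0.png

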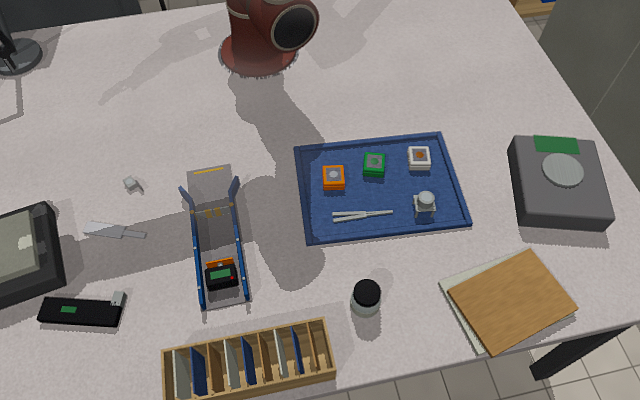

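View pics/top0.png

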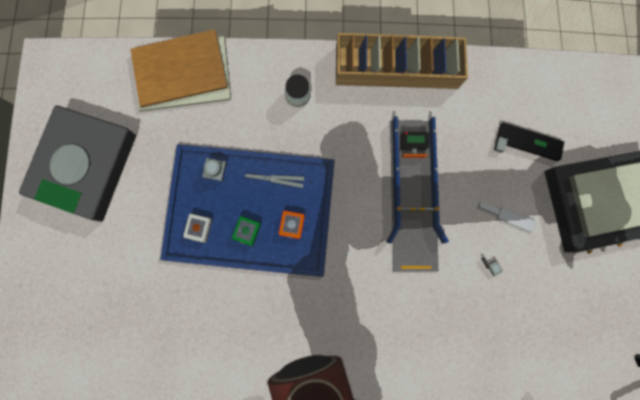

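The scene view shows the orange case at about (334,177), the gate at about (212,211), and the plate at about (220,262). In the top view the case is at (292,225), the gate at (416,209), and the plate at (414,155). I'll enlarge both.

Run:
```python
from h import *
s=cv2.imread('pics/scene0.png');t=cv2.imread('pics/top0.png')
z=lambda im,x,y,w,h,k:cv2.resize(im[y:y+h,x:x+w],None,fx=k,fy=k,interpolation=cv2.INTER_CUBIC)
cv2.imwrite('pics/c1.png',np.hstack([z(s,170,155,100,150,4),z(t,380,105,75,150,4)[:, :300]])) 
cv2.imwrite('pics/c2.png',np.hstack([z(s,315,155,40,45,10),z(t,272,202,40,45,10)]))
```

```text
(no output)
```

View pics/c1.png

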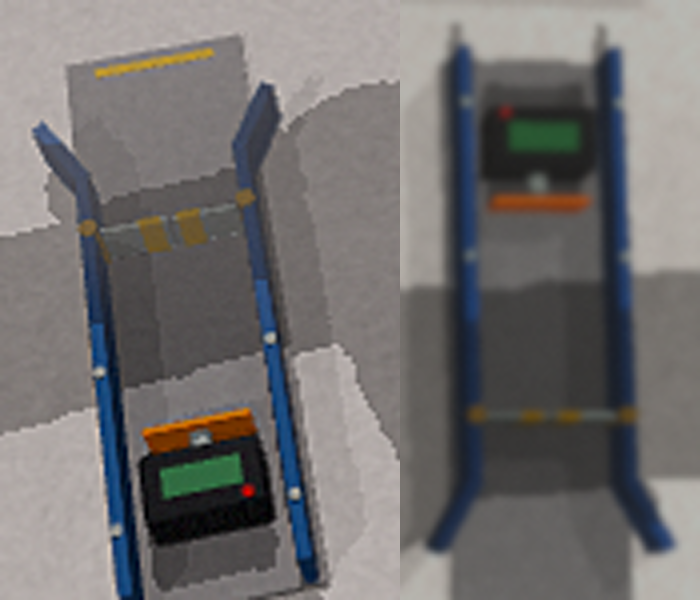

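View pics/c2.png

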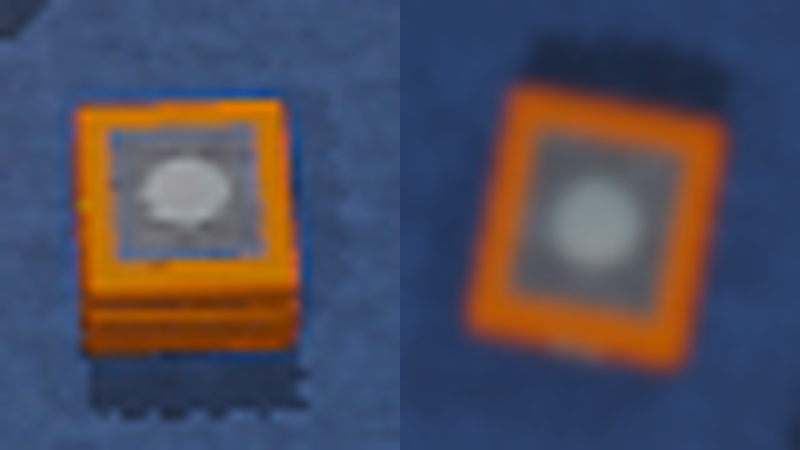

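Run:
```python
from h import *
s,t=load('scene0'),load('top0')
S=lambda x,y:(315+x/10,155+y/10); T=lambda x,y:(272+x/10,202+y/10)
def go(n,a,b):
    p,e=tri(s,a,t,b); print(n,p.round(4),round(e,4),'sdep',None if (q:=atdepth(s,a)) is None else q.round(4)); return p
c=[go('case',S(*a),T(*b)) for a,b in [((78,105),(288,372)),((285,102),(68,333)),((298,290),(115,85)),((92,293),(325,122))]]
m=np.mean(c,0); ax=(c[2]+c[3]-c[0]-c[1])/2; ay=(c[1]+c[2]-c[0]-c[3])/2
print(m.round(4),ax,ay,np.linalg.norm(ax),np.linalg.norm(ay),np.arctan2(ax[1],ax[0]),np.arctan2(-ay[0],ay[1]))
S=lambda x,y:(170+x/4,155+y/4); T=lambda x,y:(380+x/4,105+y/4)
L=[]
for n,a,b in [('hinge-',(88,228),(228,415)),('hinge+',(245,198),(77,415)),('s1-',(98,372),(224,256)),('s1+',(270,338),(70,256)),('s2-',(116,530),(219,101)),('s2+',(293,493),(66,101)),('plate-',(145,432),(190,198)),('plate+',(250,410),(90,198))]: L.append(go(n,S(*a),T(*b)))
mid=[(L[i]+L[i+1])/2 for i in(0,2,4)]; print(np.round(mid,4),[np.arctan2(*(mid[j]-mid[i])[[1,0]]) for i,j in((0,1),(0,2),(1,2))], [np.linalg.norm(L[i+1]-L[i]) for i in (0,2,4)],[np.arctan2(*-(np.array([1,-1])*(L[i+1]-L[i])[:2])) for i in(0,2,4)])
for a in ((68,66),(240,37)): print('deck',atz(s,S(*a),.005),atdepth(s,S(*a)))
```

```text
case [0.4579 0.0857 0.0235] 0.0035 sdep [0.4428 0.0908 0.0025]
case [0.4657 0.1344 0.021 ] 0.0022 sdep [0.4542 0.1389 0.0049]
case [0.5211 0.1245 0.0247] 0.0009 sdep [0.5192 0.1256 0.0218]
case [0.5135 0.0777 0.0271] 0.0018 sdep [0.5133 0.0787 0.0266]
[0.4895 0.1056 0.0241] [ 0.05546347 -0.00890551  0.00363405] [ 0.00764912  0.04775565 -0.002522  ] 0.05629130796519653 0.04843006419340407 -0.15920635293349772 -0.15882294652501092
hinge- [ 0.5302 -0.2199  0.0363] 0.0005 sdep [ 0.5334 -0.2188  0.041 ]
hinge+ [ 0.5287 -0.1341  0.0358] 0.0009 sdep [ 0.5319 -0.1333  0.0404]
s1- [ 0.6208 -0.2202  0.0376] 0.0012 sdep [ 0.6217 -0.2204  0.0394]
s1+ [ 0.619  -0.1311  0.0367] 0.0005 sdep [ 0.6208 -0.1306  0.0398]
s2- [ 0.7116 -0.2186  0.0389] 0.0001 sdep [ 0.7125 -0.2182  0.041 ]
s2+ [ 0.7095 -0.1302  0.0373] 0.0002 sdep [ 0.7109 -0.1301  0.0403]
plate- [ 0.6561 -0.2019  0.03  ] 0.0017 sdep [ 0.656  -0.2011  0.0294]
plate+ [ 0.6547 -0.1458  0.0288] 0.0018 sdep [ 0.6425 -0.1488  0.0059]
[[ 0.5295 -0.177   0.0361]
 [ 0.6199 -0.1756  0.0371]
 [ 0.7105 -0.1744  0.0381]] [np.float64(0.015300121202983482), np.float64(0.014444943744448139), np.float64(0.013591271942224873)] [np.float64(0.08576798986091852), np.float64(0.0891121295738143), np.float64(0.08847553064342038)] [np.float64(0.01739462766360504), np.float64(0.020341312432647838), np.float64(0.02348595512600417)]
deck [ 0.39310016 -0.22850909  0.005     ] [ 0.39156223 -0.2288532   0.00305445]
deck [ 0.39353948 -0.12590981  0.005     ] [ 0.39033622 -0.12618476  0.00094535]
```

Emit:
move_arm --plan '[[[0.29,-0.31,0,0,0,0,0],[0.29,-0.31,0,0,0,0,0],[0.29,-0.31,0,0,0,0,0],[0.29,-0.31,0,0,0,0,0],[0.29,-0.31,0,0,0,0,0],[0.29,-0.31,0,0,0,0,0],[0.29,-0.31,0,0,0,0,0],[0.29,-0.31,0,0,0,0,0],[0.29,-0.31,0,0,0,0,0],[0.29,-0.31,0,0,0,0,0]]]'

```text
time: 1.35
tool_pos: [0.4213, -0.0854, 0.2068]
tool_rot: [-0.0, 0.978, 0.211, 0.0]
contact_force: [0.3, -0.4, -0.6]
gripper_width: 1.0
grasp_force: 0.0
```

Emit:
move_arm --plan '[[[0.29,-0.31,0,0,0,0,0],[0.29,-0.31,0,0,0,0,0],[0.29,-0.31,0,0,0,0,0],[0.2,-0.21,0,0,0,0,0],[0,0,0,0,0,0.97,0],[0,0,0,0,0,0.97,0],[0,0,0,0,0,0.97,0],[0,0,0,0,0,0.98,0],[0,0,0,0,0,0,0],[0,0,0,0,0,0,0]]]'

```text
time: 2.6
tool_pos: [0.4818, 0.0905, 0.2068]
tool_rot: [0.0, 0.997, -0.078, -0.0]
contact_force: [-0.1, -0.9, 0.4]
gripper_width: 1.002
grasp_force: 0.0
```

```bash
cat >> h.py <<'E'
from scipy.spatial.transform import Rotation as Ro
def need(p,th):
    s=manip.state(); q=s['tool_rot']; R=Ro.from_quat([q[1],q[2],q[3],q[0]]).as_matrix()
    x=R[:,0]; c=np.arctan2(x[1],x[0])
    print('t',round(s['time'],2),'tcp',s['tool_pos'].round(4),'th',round(c,4),'tilt',R[:,2].round(3),'F',s['contact_force'].round(2),'w',round(s['gripper_width'],3),'g',round(s['grasp_force'],1))
    d=R.T@(np.array(p)-s['tool_pos'])/.12; print('shift units',d.round(3),'turn z units',round((c-th)/.15,3))
E
python3 - <<'E'
from h import *
need([.4895,.1056,.1],-.159)
E
```

```text
t 2.6 tcp [0.4818 0.0905 0.2068] th -0.1567 tilt [-0.001 -0.    -1.   ] F [-0.13 -0.9   0.35] w 1.002 g 0.0
shift units [ 0.045 -0.135  0.89 ] turn z units 0.015
```

Emit:
move_arm --plan '[[[0.045,-0.135,0.3,0,0,0,0],[0,0,0.3,0,0,0,0],[0,0,0.3,0,0,0,0],[0,0,0.3,0,0,0,0],[0,0,0.2,0,0,0,0],[0,0,0.15,0,0,0,0],[0,0,0.1,0,0,0,0],[0,0,0,0,0,0,0.3],[0,0,0,0,0,0,1],[0,0,0,0,0,0,1]]]'

```text
time: 3.85
tool_pos: [0.4907, 0.1057, 0.0102]
tool_rot: [-0.0, 0.997, -0.079, 0.001]
contact_force: [1.1, 0.5, -0.1]
gripper_width: 0.378
grasp_force: 0.0
```

Run:
```python
from h import *
need([.4895,.1056,.008],-.159)
```

```text
t 3.85 tcp [0.4907 0.1057 0.0102] th -0.1586 tilt [ 0.002  0.    -1.   ] F [ 1.06  0.49 -0.13] w 0.378 g 0.0
shift units [-0.01   0.003  0.018] turn z units 0.003
```

Run:
```python
from h import *
f=grab('scene','s1'); g=grab('top','t1')
z=lambda im,x,y,w,h,k:cv2.resize(im[y:y+h,x:x+w],None,fx=k,fy=k,interpolation=cv2.INTER_CUBIC)
cv2.imwrite('pics/c3.png',np.hstack([z(f['pixels'],285,90,100,120,4),z(g['pixels'],242,160,100,120,4)]))
need([.4895,.1056,.008],-.159)
```

```text
t 3.95 tcp [0.4905 0.1057 0.0099] th -0.1586 tilt [ 0.001  0.    -1.   ] F [0.2  0.23 0.32] w 0.191 g 0.0
shift units [-0.008  0.002  0.016] turn z units 0.002
```

View pics/c3.png

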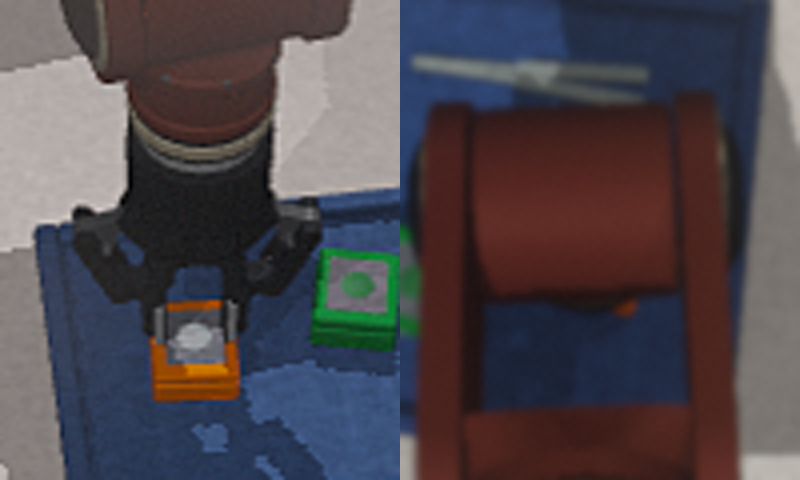

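The crop shows the case unmoved, with its lid at crop rows 302–375. The fingertips end at about (155,335) and (232,335), which is inside the lid outline, so they may be closing above it. I'll check heights from the depth image.

Run:
```python
from h import *
f=load('s1')
for v in range(160,194,2):
    print(v,[ (lambda p: None if p is None else (round(p[0],3),round(p[1],3),round(p[2],3)))(atdepth(f,(u,v))) for u in (320,324,327,331,335,339,343,346)])
g=grab('scene','s2')
cv2.imwrite('pics/c4.png',cv2.resize(g['pixels'][130:210,290:390],None,fx=6,fy=6,interpolation=cv2.INTER_CUBIC))
need([.4895,.1056,.008],-.159)
```

```text
160 [(np.float64(0.49), np.float64(0.074), np.float64(0.089)), (np.float64(0.504), np.float64(0.08), np.float64(0.104)), (np.float64(0.505), np.float64(0.086), np.float64(0.104)), (np.float64(0.433), np.float64(0.113), np.float64(0.005)), (np.float64(0.434), np.float64(0.123), np.float64(0.005)), (np.float64(0.436), np.float64(0.132), np.float64(0.003)), (np.float64(0.511), np.float64(0.12), np.float64(0.102)), (np.float64(0.505), np.float64(0.129), np.float64(0.092))]
162 [(np.float64(0.494), np.float64(0.073), np.float64(0.087)), (np.float64(0.499), np.float64(0.081), np.float64(0.091)), (np.float64(0.437), np.float64(0.102), np.float64(0.006)), (np.float64(0.439), np.float64(0.112), np.float64(0.005)), (np.float64(0.44), np.float64(0.121), np.float64(0.004)), (np.float64(0.442), np.float64(0.131), np.float64(0.005)), (np.float64(0.506), np.float64(0.122), np.float64(0.088)), (np.float64(0.506), np.float64(0.129), np.float64(0.087))]
164 [(np.float64(0.495), np.float64(0.073), np.float64(0.08)), (np.float64(0.499), np.float64(0.081), np.float64(0.084)), (np.float64(0.442), np.float
[... 6427 characters left out ...]
05)), (np.float64(0.524), np.float64(0.128), np.float64(0.003))]
192 [(np.float64(0.517), np.float64(0.068), np.float64(0.004)), (np.float64(0.52), np.float64(0.077), np.float64(0.005)), (np.float64(0.52), np.float64(0.084), np.float64(0.003)), (np.float64(0.522), np.float64(0.093), np.float64(0.003)), (np.float64(0.524), np.float64(0.102), np.float64(0.004)), (np.float64(0.527), np.float64(0.111), np.float64(0.005)), (np.float64(0.528), np.float64(0.12), np.float64(0.003)), (np.float64(0.529), np.float64(0.127), np.float64(0.003))]
t 4.0 tcp [0.4903 0.1057 0.0097] th -0.1586 tilt [ 0.001  0.    -1.   ] F [-0.05  0.1  -1.24] w 0.099 g 0.0
shift units [-0.007  0.002  0.014] turn z units 0.003
```

View pics/c4.png

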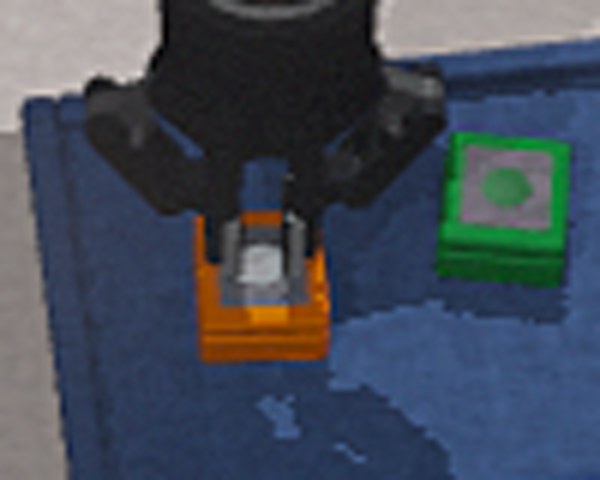

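The fingers are clearly closing above the lid. The left fingertip is at crop (215,260) and the case has not moved. I'll measure the true tip height against the reported TCP.

Run:
```python
from h import *
f=load('s2')
for u in range(324,346,2):
    print(u,[ (lambda p: None if p is None else tuple(int(a*1000) for a in p))(atdepth(f,(u,v))) for v in range(160,180,2)])
```

```text
324 [(490, 82, 86), (495, 81, 86), (497, 81, 81), (494, 82, 69), (492, 82, 60), (492, 82, 52), (492, 82, 44), (486, 83, 29), (492, 82, 30), (498, 81, 29)]
326 [(504, 84, 104), (499, 85, 90), (500, 85, 83), (500, 85, 76), (494, 86, 61), (495, 86, 55), (495, 86, 47), (495, 86, 40), (494, 86, 30), (499, 85, 29)]
328 [(504, 88, 103), (499, 89, 89), (501, 89, 83), (498, 90, 73), (498, 90, 65), (498, 90, 58), (499, 90, 51), (499, 90, 43), (497, 91, 33), (500, 90, 29)]
330 [(503, 93, 100), (440, 108, 8), (463, 103, 31), (496, 95, 68), (497, 95, 62), (499, 94, 58), (497, 95, 48), (492, 96, 33), (496, 95, 30), (500, 94, 29)]
332 [(432, 115, 4), (439, 114, 5), (445, 112, 6), (469, 106, 31), (475, 105, 30), (479, 104, 28), (486, 102, 31), (491, 101, 30), (496, 100, 30), (501, 99, 29)]
334 [(433, 120, 4), (439, 119, 3), (447, 117, 6), (469, 111, 30), (475, 110, 30), (481, 108, 29), (487, 107, 30), (492, 106, 29), (498, 104, 31), (503, 103, 30)]
336 [(434, 125, 4), (443, 123, 7), (465, 117, 30), (471, 115, 30), (477, 114, 31), (483, 113, 31), (488, 111, 31), (494, 110, 31), (499, 109, 31), (504, 108, 30)]
338 [(492, 114, 80), (496, 113, 78), (498, 113, 73), (499, 112, 68), (501, 112, 63), (503, 112, 57), (501, 112, 48), (502, 113, 41), (500, 113, 30), (505, 112, 30)]
340 [(510, 113, 103), (503, 115, 86), (505, 115, 82), (504, 116, 73), (502, 116, 63), (503, 116, 56), (502, 117, 48), (502, 117, 40), (501, 118, 30), (505, 117, 29)]
342 [(510, 118, 102), (504, 120, 87), (505, 120, 80), (504, 120, 71), (501, 121, 61), (501, 122, 52), (499, 122, 42), (496, 124, 30), (501, 122, 29), (506, 121, 29)]
344 [(502, 125, 89), (502, 125, 82), (502, 125, 75), (458, 138, 7), (462, 138, 4), (468, 136, 5), (473, 135, 4), (479, 133, 5), (500, 128, 26), (507, 126, 29)]
```

Emit:
move_arm --plan '[[[0,0,-0.3,0,0,0,0],[0,0,-0.3,0,0,0,0],[0,0,0,0,0,0,0],[0,0,0,0,0,0,0],[0,0,0,0,0,0,0],[0,0,0,0,0,0,0],[0,0,0,0,0,0,0],[0,0,0,0,0,0,0],[0,0,0,0,0,0,0],[0,0,0,0,0,0,0]]]'

```text
time: 5.25
tool_pos: [0.4899, 0.1056, 0.0811]
tool_rot: [-0.0, 0.997, -0.079, 0.0]
contact_force: [0.3, 0.5, -0.7]
gripper_width: 1.0
grasp_force: 0.0
```

Run:
```python
from h import *
f=grab('scene','s3')
cv2.imwrite('pics/c5.png',cv2.resize(f['pixels'][120:200,290:390],None,fx=6,fy=6,interpolation=cv2.INTER_CUBIC))
need([.4895,.1056,.008],-.159)
```

```text
t 5.3 tcp [0.4899 0.1056 0.0812] th -0.1587 tilt [ 0. -0. -1.] F [-0.87  0.15  0.18] w 0.998 g 0.0
shift units [-0.003  0.001  0.61 ] turn z units 0.002
```

View pics/c5.png

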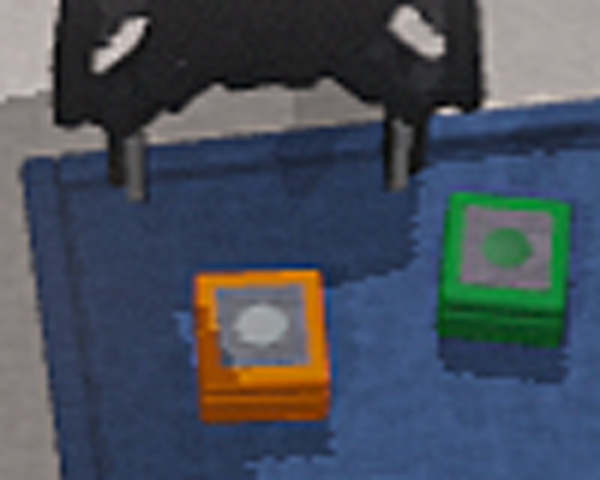

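The open fingertips show at crop (135,200) and (398,190), clear of the case, which is undisturbed. Next I'll compute the tip height.

Run:
```python
from h import *
f=load('s3')
for u,vv in ((312,range(141,156,1)),(356,range(139,154,1))):
    print(u,[(v,)+(lambda p: () if p is None else tuple(int(a*1000) for a in p))(atdepth(f,(u,v))) for v in vv])
for uv in ((312.5,153.3),(356.3,151.5)):
    o,d=ray(f,uv); print(o+d*(.497-o[0])/d[0])
```

```text
312 [(141, 495, 56, 164), (142, 495, 56, 160), (143, 493, 56, 154), (144, 492, 56, 150), (145, 493, 56, 148), (146, 492, 56, 144), (147, 493, 56, 142), (148, 494, 56, 140), (149, 493, 56, 135), (150, 493, 56, 131), (151, 494, 56, 130), (152, 493, 56, 125), (153, 490, 56, 118), (154, 405, 72, 5), (155, 406, 71, 3)]
356 [(139, 507, 146, 161), (140, 504, 147, 154), (141, 506, 147, 153), (142, 506, 147, 150), (143, 508, 147, 149), (144, 508, 147, 145), (145, 507, 147, 142), (146, 507, 148, 137), (147, 507, 148, 134), (148, 507, 148, 131), (149, 508, 148, 129), (150, 507, 148, 125), (151, 508, 148, 122), (152, 422, 177, 6), (153, 423, 177, 3)]
[0.497      0.05649568 0.12532066]
[0.497      0.15328505 0.10558118]
```

Emit:
move_arm --plan '[[[0,0,0,0,0,0,0.25],[0,0,0,0,0,0,0.25],[0,0,0,0,0,0,0.25],[0,0,0,0,0,0,0.25],[0,0,0,0,0,0,0.25],[0,0,0,0,0,0,0.25],[0,0,0,0,0,0,0.25],[0,0,0,0,0,0,0.25],[0,0,0,0,0,0,0.25],[0,0,0,0,0,0,0.25]]]'

```text
time: 6.55
tool_pos: [0.4898, 0.1056, 0.0811]
tool_rot: [-0.0, 0.997, -0.079, 0.0]
contact_force: [-0.5, 0.2, -0.0]
gripper_width: 0.748
grasp_force: 0.0
```

Run:
```python
from h import *
f=grab('scene','s4'); need([.4895,.1056,.008],-.159)
for v in range(140,166,3):
    print(v,[(lambda p: None if p is None else tuple(int(a*1000) for a in p))(atdepth(f,(u,v))) for u in range(308,362,3)])
```

```text
t 6.6 tcp [0.4898 0.1056 0.0811] th -0.1587 tilt [ 0.  0. -1.] F [ 1.23 -0.77  0.06] w 0.746 g 0.0
shift units [-0.003  0.001  0.609] turn z units 0.002
140 [(493, 48, 166), (489, 55, 159), (492, 61, 162), (496, 66, 165), (496, 72, 163), (365, 108, 1), (364, 116, -1), (365, 123, -1), (368, 130, 0), (370, 137, 0), (371, 145, 0), (375, 151, 2), (375, 159, 0), (377, 166, 1), (505, 134, 159), (508, 140, 160), (508, 146, 159), (451, 172, 86)]
143 [(368, 69, 3), (379, 75, 15), (495, 60, 156), (496, 66, 155), (383, 96, 14), (384, 103, 14), (385, 111, 13), (386, 118, 12), (389, 125, 14), (390, 132, 13), (391, 139, 13), (393, 147, 13), (395, 154, 13), (397, 161, 14), (505, 135, 148), (507, 140, 150), (501, 149, 140), (401, 190, 11)]
146 [(385, 66, 13), (386, 73, 13), (490, 61, 140), (495, 66, 145), (392, 94, 14), (392, 102, 12), (393, 109, 12), (395, 116, 12), (396, 123, 12), (396, 131, 10), (398, 138, 9), (399, 145, 9), (400, 153, 8), (400, 160, 6), (504, 135, 137), (503, 142, 134), (404, 182, 5), (403, 190, 3)]
149 [(391, 65, 9), (393, 72, 10), (490, 61, 130), (494, 66, 134), (396, 93, 8), 
[... 848 characters left out ...]
425, 109, 4), (426, 117, 4), (428, 123, 5), (429, 131, 3), (431, 138, 4), (432, 145, 3), (434, 152, 3), (435, 159, 3), (437, 166, 4), (438, 173, 3), (439, 181, 2)]
161 [(423, 58, 4), (424, 65, 3), (426, 72, 4), (426, 80, 1), (429, 86, 4), (429, 94, 2), (431, 101, 3), (434, 107, 5), (435, 115, 4), (437, 121, 4), (438, 129, 4), (439, 136, 3), (440, 143, 2), (442, 150, 3), (445, 157, 4), (445, 164, 3), (446, 171, 3), (449, 178, 4)]
164 [(431, 57, 3), (433, 64, 3), (434, 71, 3), (436, 77, 4), (437, 85, 3), (439, 92, 3), (440, 99, 3), (443, 105, 5), (445, 112, 5), (445, 119, 4), (447, 127, 4), (449, 133, 5), (451, 140, 5), (451, 148, 3), (452, 155, 2), (455, 162, 4), (456, 169, 4), (457, 176, 2)]
```

Emit:
move_arm --plan '[[[0,0,0.15,0,0,0,0.25],[0,0,0.15,0,0,0,0.25],[0,0,0.15,0,0,0,0.25],[0,0,0.1,0,0,0,0.25],[0,0,0.1,0,0,0,0.25],[0,0,0.06,0,0,0,0.25],[0,0,0.04,0,0,0,0.25],[0,0,0,0,0,0,0.25],[0,0,0,0,0,0,0.25],[0,0,0,0,0,0,0.25]]]'

```text
time: 7.85
tool_pos: [0.4903, 0.1057, -0.0084]
tool_rot: [-0.0, 0.997, -0.079, 0.001]
contact_force: [0.6, 0.0, 0.4]
gripper_width: 0.749
grasp_force: 0.0
```

Run:
```python
from h import *
f=grab('scene','s5'); need([.4895,.1056,-.023],-.159)
cv2.imwrite('pics/c6.png',cv2.resize(f['pixels'][130:210,290:390],None,fx=6,fy=6,interpolation=cv2.INTER_CUBIC))
for u in (316,317,318,319,347,348,349,350):
    print(u,[(v,)+(lambda p: () if p is None else tuple(int(a*1000) for a in p))(atdepth(f,(u,v))) for v in range(164,190,2)])
```

```text
t 7.9 tcp [ 0.4902  0.1056 -0.0085] th -0.1587 tilt [ 0.001  0.    -1.   ] F [ 0.23  0.53 -0.07] w 0.752 g 0.0
shift units [-0.006  0.001  0.121] turn z units 0.002
316 [(164, 492, 64, 79), (166, 494, 64, 75), (168, 496, 63, 70), (170, 496, 63, 62), (172, 493, 64, 51), (174, 492, 64, 42), (176, 491, 64, 33), (178, 492, 63, 27), (180, 482, 65, 4), (182, 487, 64, 4), (184, 493, 63, 4), (186, 497, 62, 3), (188, 503, 61, 3)]
317 [(164, 494, 66, 82), (166, 495, 66, 75), (168, 497, 65, 70), (170, 494, 66, 60), (172, 494, 66, 52), (174, 493, 66, 43), (176, 494, 65, 37), (178, 493, 66, 28), (180, 483, 68, 4), (182, 488, 67, 4), (184, 493, 66, 3), (186, 498, 64, 3), (188, 504, 63, 3)]
318 [(164, 500, 67, 89), (166, 495, 68, 75), (168, 496, 68, 69), (170, 494, 68, 59), (172, 495, 68, 53), (174, 496, 67, 46), (176, 496, 67, 38), (178, 496, 67, 30), (180, 483, 70, 5), (182, 488, 69, 3), (184, 493, 68, 3), (186, 499, 67, 3), (188, 505, 65, 4)]
319 [(164, 501, 69, 90), (166, 496, 70, 76), (168, 496, 70, 69), (170, 494, 70, 58), (172, 495, 70, 51), (174, 496, 70, 45), (176, 495, 70, 36), (178, 494,
[... 492 characters left out ...]
 505, 135, 39), (176, 505, 135, 31), (178, 493, 140, 5), (180, 498, 139, 4), (182, 502, 137, 3), (184, 508, 136, 3), (186, 515, 134, 5), (188, 519, 133, 4)]
349 [(164, 508, 135, 80), (166, 507, 135, 72), (168, 504, 137, 60), (170, 506, 136, 56), (172, 506, 137, 48), (174, 507, 137, 41), (176, 507, 137, 33), (178, 493, 142, 5), (180, 498, 141, 4), (182, 503, 140, 2), (184, 510, 138, 5), (186, 515, 137, 5), (188, 520, 135, 4)]
350 [(164, 508, 137, 79), (166, 507, 138, 71), (168, 507, 138, 64), (170, 506, 139, 55), (172, 507, 139, 47), (174, 506, 140, 39), (176, 506, 140, 31), (178, 493, 145, 4), (180, 498, 143, 4), (182, 503, 142, 3), (184, 510, 140, 5), (186, 515, 139, 3), (188, 520, 138, 4)]
```

View pics/c6.png

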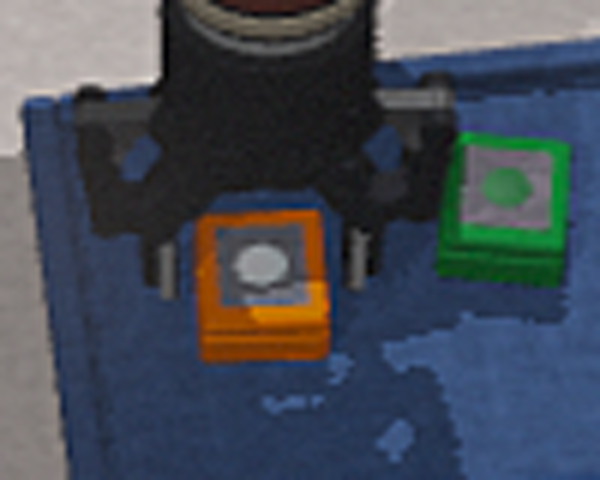

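The fingertips at crop (165,295) and (355,285) now straddle the case at about 26 mm height. The reported TCP reads about 22 mm low. I'll lower 14 mm and grip.

Emit:
move_arm --plan '[[[0,0,0.06,0,0,0,0.25],[0,0,0.06,0,0,0,0.25],[0,0,0,0,0,0,0.25],[0,0,0,0,0,0,1],[0,0,0,0,0,0,1],[0,0,0,0,0,0,1],[0,0,0,0,0,0,1],[0,0,0,0,0,0,1],[0,0,0,0,0,0,1],[0,0,0,0,0,0,1]]]'

```text
time: 9.15
tool_pos: [0.4903, 0.1057, -0.0229]
tool_rot: [-0.0, 0.997, -0.079, 0.0]
contact_force: [1.5, 0.6, 2.7]
gripper_width: 0.574
grasp_force: 64.7
```

Emit:
move_arm --plan '[[[0,0,-0.1,0,0,0,1],[0,0,-0.25,0,0,0,1],[0,0,-0.25,0,0,0,1],[0,0,-0.15,0,0,0,1],[0,0.3,0,0,0,0,1],[0,0.4,0,0,0,0,1],[0,0.4,0,0,0,0,1],[0,0.4,0,0,0,0,1],[-0.02,0.4,0,0,0,0,1],[-0.02,0.4,0,0,0,0,1]]]'

```text
time: 10.4
tool_pos: [0.4403, -0.1672, 0.0662]
tool_rot: [-0.0, 0.997, -0.079, -0.001]
contact_force: [1.3, -0.6, -1.2]
gripper_width: 0.572
grasp_force: 62.5
```

Emit:
move_arm --plan '[[[0,0.1,0,0,0,-0.5,1],[0,0,0,0,0,-0.4,1],[0,0,0,0,0,-0.27,1],[0,0,0.1,0,0,0,1],[0,0,0.1,0,0,0,1],[0,0,0.1,0,0,0,1],[0,0,0,0,0,0,1],[0,0,0,0,0,0,1],[0,0,0,0,0,0,1],[0,0,0,0,0,0,1]]]'

```text
time: 11.65
tool_pos: [0.44, -0.1782, 0.0312]
tool_rot: [0.0, 1.0, 0.008, 0.0]
contact_force: [-0.3, -0.5, -1.4]
gripper_width: 0.573
grasp_force: 62.7
```

Run:
```python
from h import *
f=grab('scene','s6'); need([.440,-.1785,-.021],.016)
cv2.imwrite('pics/c7.png',cv2.resize(f['pixels'][90:230,150:290],None,fx=4,fy=4,interpolation=cv2.INTER_CUBIC))
```

```text
t 11.7 tcp [ 0.4399 -0.1782  0.0311] th 0.0168 tilt [ 0.001 -0.    -1.   ] F [-0.67  0.73 -1.31] w 0.575 g 62.7
shift units [0.001 0.003 0.434] turn z units 0.005
```

View pics/c7.png

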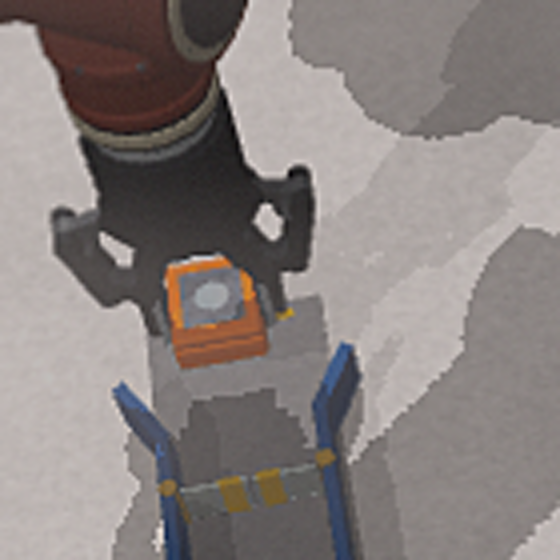

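The case is held flat above the deck's open end at crop (212,310), square to the lane and with the gate ahead of it. I'll lower it.

Emit:
move_arm --plan '[[[0,0,0.1,0,0,0,1],[0,0,0.1,0,0,0,1],[0,0,0.1,0,0,0,1],[0,0,0.06,0,0,0,1],[0,0,0.03,0,0,0,1],[0,0,0.02,0,0,0,1],[0,0,0,0,0,0,1],[0,0,0,0,0,0,1],[0,0,0,0,0,0,1],[0,0,0,0,0,0,1]]]'

```text
time: 12.95
tool_pos: [0.4397, -0.178, -0.0183]
tool_rot: [0.0, 1.0, 0.008, 0.0]
contact_force: [-0.4, 0.5, -1.5]
gripper_width: 0.571
grasp_force: 62.8
```

Emit:
move_arm --plan '[[[0,0,0.01,0,0,0,1],[0,0,0.01,0,0,0,1],[0,0,0.005,0,0,0,1],[0,0,0,0,0,0,1],[0,0,0,0,0,0,1],[0,0,0,0,0,0,1],[0,0,0,0,0,0,1],[0,0,0,0,0,0,1],[0,0,0,0,0,0,1],[0,0,0,0,0,0,1]]]'

```text
time: 14.2
tool_pos: [0.4396, -0.178, -0.0215]
tool_rot: [-0.0, 1.0, 0.008, -0.0]
contact_force: [0.9, -0.1, -1.8]
gripper_width: 0.575
grasp_force: 62.8
```

Emit:
move_arm --plan '[[[0,0,0.006,0,0,0,1],[0,0,0.006,0,0,0,1],[0,0,0.004,0,0,0,1],[0,0,0,0,0,0,1],[0,0,0,0,0,0,1],[0,0,0,0,0,0,1],[0,0,0,0,0,0,1],[0,0,0,0,0,0,1],[0,0,0,0,0,0,1],[0,0,0,0,0,0,1]]]'

```text
time: 15.45
tool_pos: [0.4397, -0.1781, -0.022]
tool_rot: [-0.0, 1.0, 0.009, -0.001]
contact_force: [-4.8, 3.7, 10.6]
gripper_width: 0.574
grasp_force: 68.8
```

Emit:
move_arm --plan '[[[0,0,0,0,0,0,0.25],[0,0,0,0,0,0,0.25],[0,0,0,0,0,0,0.25],[0,0,-0.2,0,0,0,0.25],[0,0,-0.3,0,0,0,0.25],[-0.2,0,-0.1,0,0,0,1],[-0.22,0,0,0,0,0,1],[0,0,0,0,0,0,1],[0,0,0,0,0,0,1],[0,0,0,0,0,0,1]]]'

```text
time: 16.7
tool_pos: [0.3898, -0.1789, 0.0486]
tool_rot: [-0.0, 1.0, 0.009, 0.0]
contact_force: [0.5, 0.6, 0.7]
gripper_width: 0.0
grasp_force: 0.0
```

Run:
```python
from h import *
f=grab('scene','s7'); need([.389,-.179,-.012],.016)
cv2.imwrite('pics/c8.png',cv2.resize(f['pixels'][120:220,160:280],None,fx=5,fy=5,interpolation=cv2.INTER_CUBIC))
```

```text
t 16.75 tcp [ 0.3897 -0.1789  0.0485] th 0.0172 tilt [-0.  0. -1.] F [-0.04  0.87 -0.04] w 0.002 g 0.0
shift units [-0.006  0.001  0.504] turn z units 0.008
```

View pics/c8.png

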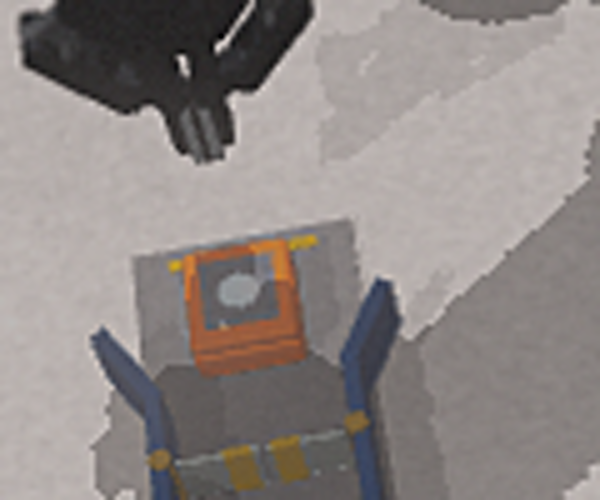

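The case lies on the deck with its lid at crop (187,255)–(300,335). The shut fingertip is at crop (205,160), behind it.

Run:
```python
from h import *
f=load('s7')
for u in (200,201,202,203): print(u,[(v,)+(lambda p: () if p is None else tuple(int(a*1000) for a in p))(atdepth(f,(u,v))) for v in range(142,156)])
c=[atz(f,(160+a/5,120+b/5),.031) for a,b in((187,257),(287,241),(300,322),(197,345))]
print(np.round(c,3),np.mean(c,0))
```

```text
200 [(142, 399, -176, 108), (143, 401, -177, 107), (144, 402, -177, 104), (145, 399, -178, 98), (146, 400, -179, 96), (147, 401, -179, 93), (148, 400, -180, 89), (149, 401, -181, 87), (150, 399, -182, 81), (151, 400, -182, 78), (152, 397, -184, 72), (153, 341, -194, 2), (154, 343, -194, 0), (155, 345, -194, 0)]
201 [(142, 400, -174, 108), (143, 401, -175, 106), (144, 399, -176, 100), (145, 400, -176, 98), (146, 401, -177, 96), (147, 402, -177, 94), (148, 400, -178, 88), (149, 401, -179, 86), (150, 400, -179, 82), (151, 397, -181, 75), (152, 340, -191, 4), (153, 340, -191, 1), (154, 343, -192, 0), (155, 346, -192, 0)]
202 [(142, 397, -172, 104), (143, 398, -173, 102), (144, 399, -173, 100), (145, 400, -174, 98), (146, 400, -175, 95), (147, 399, -175, 90), (148, 400, -176, 88), (149, 400, -177, 85), (150, 400, -177, 82), (151, 398, -178, 75), (152, 340, -188, 3), (153, 341, -189, 1), (154, 344, -189, 0), (155, 347, -190, 0)]
203 [(142, 397, -170, 103), (143, 398, -171, 101), (144, 398, -171, 99), (145, 398, -172, 95), (146, 397, -173, 91), (147, 398, -174, 88), (148, 398, -174, 85), (149, 399, -175, 83), (150, 400, -175, 80), (151, 400, -176, 77), (152, 340, -186, 3), (153, 341, -187, 1), (154, 344, -187, 0), (155, 347, -187, 0)]
[[ 0.419 -0.2    0.031]
 [ 0.419 -0.154  0.031]
 [ 0.466 -0.153  0.031]
 [ 0.469 -0.2    0.031]] [ 0.44325807 -0.17672605  0.031     ]
```

Emit:
move_arm --plan '[[[0,0,0.15,0,0,0,1],[0,0,0.15,0,0,0,1],[0,0,0.15,0,0,0,1],[0,0,0.09,0,0,0,1],[0,0,0,0,0,0,1],[0.03,0,0,0,0,0,1],[0.04,0,0,0,0,0,1],[0.05,0,0,0,0,0,1],[0.05,0,0,0,0,0,1],[0.05,0,0,0,0,0,1]]]'

```text
time: 18.0
tool_pos: [0.4159, -0.1784, -0.0161]
tool_rot: [0.0, 1.0, 0.008, -0.0]
contact_force: [-2.0, 0.4, 1.7]
gripper_width: -0.003
grasp_force: 1.2
```

Emit:
move_arm --plan '[[[0.05,0,0,0,0,0,1],[0.05,0,0,0,0,0,1],[0.05,0,0,0,0,0,1],[0.05,0,0,0,0,0,1],[0.05,0,0,0,0,0,1],[0.05,0,0,0,0,0,1],[0.05,0,0,0,0,0,1],[0.05,0,0,0,0,0,1],[0.05,0,0,0,0,0,1],[0.05,0,0,0,0,0,1]]]'

```text
time: 19.25
tool_pos: [0.4717, -0.1773, -0.0162]
tool_rot: [-0.001, 1.0, 0.009, -0.006]
contact_force: [-20.7, -0.8, 17.4]
gripper_width: 0.001
grasp_force: 10.3
```

Run:
```python
from h import *
f=grab('scene','s8'); need([.575,-.1762,-.016],.016)
cv2.imwrite('pics/c9.png',cv2.resize(f['pixels'][150:270,160:280],None,fx=5,fy=5,interpolation=cv2.INTER_CUBIC))
```

```text
t 19.3 tcp [ 0.473  -0.1773 -0.0163] th 0.0177 tilt [-0.009  0.001 -1.   ] F [-14.84  -1.23  12.14] w -0.001 g 7.7
shift units [ 0.85   0.006 -0.009] turn z units 0.012
```

View pics/c9.png

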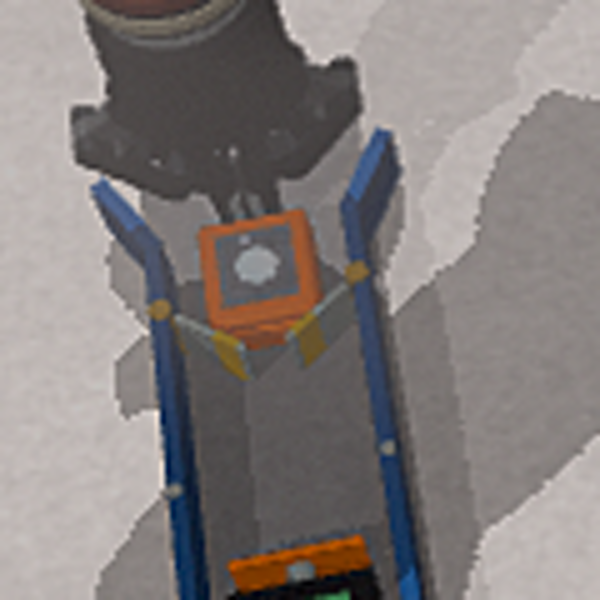

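Both leaves have started to open at crop (232,355) and (310,335), and the case sits square in the funnel. The upward force is suspicious, so I'll check the lid's tilt from depth.

Run:
```python
from h import *
f=load('s8')
P=[]
for u in range(202,222):
  for v in range(194,214):
    p=atdepth(f,(u,v))
    if p is not None and .02<p[2]<.045: P.append(p)
P=np.array(P); A=np.c_[P[:,:2]-P[:,:2].mean(0),np.ones(len(P))]; print(np.linalg.lstsq(A,P[:,2],rcond=None)[0],len(P),P[:,0].min(),P[:,0].max())
for u in (207,209,211): print(u,[(v,)+(lambda p: () if p is None else tuple(int(a*1000) for a in p))(atdepth(f,(u,v))) for v in range(183,222,2)])
s=manip.state(); print(s['contact_force'],s['ft_torque'])
```

```text
[-0.00800571 -0.00696861  0.03119741] 399 0.4773679329438053 0.5445866019808621
207 [(183, 472, -178, 52), (185, 479, -178, 54), (187, 478, -180, 46), (189, 482, -181, 45), (191, 483, -182, 38), (193, 483, -183, 30), (195, 488, -184, 29), (197, 494, -184, 30), (199, 500, -185, 31), (201, 505, -185, 32), (203, 511, -185, 33), (205, 516, -186, 32), (207, 520, -187, 30), (209, 526, -187, 31), (211, 532, -187, 33), (213, 536, -188, 30), (215, 539, -189, 27), (217, 541, -190, 23), (219, 552, -189, 32), (221, 553, -191, 25)]
209 [(183, 489, -171, 74), (185, 484, -173, 61), (187, 480, -175, 48), (189, 482, -176, 43), (191, 483, -178, 36), (193, 485, -179, 32), (195, 489, -179, 30), (197, 495, -180, 31), (199, 501, -180, 31), (201, 507, -181, 33), (203, 513, -181, 34), (205, 517, -182, 32), (207, 521, -182, 31), (209, 527, -183, 31), (211, 532, -183, 31), (213, 536, -184, 30), (215, 537, -185, 23), (217, 539, -186, 19), (219, 551, -185, 29), (221, 554, -186, 26)]
211 [(183, 488, -167, 71), (185, 482, -169, 57), (187, 485, -170, 53), (189, 482, -172, 42), (191, 483, -173, 36), (193, 485, -174, 31), (195, 491, -175, 32), (197, 495, -176, 30), (199, 502, -176, 31), (201, 507, -176, 32), (203, 513, -177, 32), (205, 517, -177, 31), (207, 523, -178, 31), (209, 528, -178, 31), (211, 532, -179, 30), (213, 537, -180, 29), (215, 537, -181, 22), (217, 539, -182, 16), (219, 540, -184, 9), (221, 541, -185, 3)]
[-14.8428651   -1.22634852  12.14460601] [-2.57647130e-02  2.26274606e+00 -2.24194396e-03]
```

Emit:
move_arm --plan '[[[0,0,0,0,0,0,1],[0,0,0,0,0,0,1],[0,0,0,0,0,0,1],[0,0,0,0,0,0,1],[0,0,0,0,0,0,1],[0,0,0,0,0,0,1],[0,0,0,0,0,0,1],[0,0,0,0,0,0,1],[0,0,0,0,0,0,1],[0,0,0,0,0,0,1]]]'

```text
time: 20.55
tool_pos: [0.473, -0.1773, -0.0163]
tool_rot: [-0.0, 1.0, 0.009, -0.004]
contact_force: [-12.3, -0.5, 9.7]
gripper_width: 0.001
grasp_force: 6.5
```

Emit:
move_arm --plan '[[[0,0,-0.008,0,0,0,1],[0,0,0,0,0,0,1],[0.02,0,0,0,0,0,1],[0.03,0,0,0,0,0,1],[0.03,0,0,0,0,0,1],[0.03,0,0,0,0,0,1],[0.03,0,0,0,0,0,1],[0.03,0,0,0,0,0,1],[0.03,0,0,0,0,0,1],[0.03,0,0,0,0,0,1]]]'

```text
time: 21.8
tool_pos: [0.503, -0.1766, -0.0159]
tool_rot: [-0.0, 1.0, 0.008, -0.0]
contact_force: [-1.8, -0.3, -1.1]
gripper_width: -0.001
grasp_force: 1.2
```

Emit:
move_arm --plan '[[[0.04,0,0,0,0,0,1],[0.04,0,0,0,0,0,1],[0.04,0,0,0,0,0,1],[0.04,0,0,0,0,0,1],[0.04,0,0,0,0,0,1],[0.04,0,0,0,0,0,1],[0.04,0,0,0,0,0,1],[0.04,0,0,0,0,0,1],[0.04,0,0,0,0,0,1],[0.04,0,0,0,0,0,1]]]'

```text
time: 23.05
tool_pos: [0.5515, -0.1761, -0.0153]
tool_rot: [-0.0, 1.0, 0.008, -0.0]
contact_force: [-2.1, -0.3, -1.2]
gripper_width: -0.001
grasp_force: 1.2
```

Emit:
move_arm --plan '[[[0.03,0,0,0,0,0,1],[0.03,0,0,0,0,0,1],[0.03,0,0,0,0,0,1],[0.03,0,0,0,0,0,1],[0.02,0,0,0,0,0,1],[0.02,0,0,0,0,0,1],[0.02,0,0,0,0,0,1],[0,0,0,0,0,0,1],[0,0,0,0,0,0,1],[0,0,0,0,0,0,1]]]'

```text
time: 24.3
tool_pos: [0.5729, -0.1758, -0.0152]
tool_rot: [0.0, 1.0, 0.008, 0.0]
contact_force: [0.9, 0.8, 0.2]
gripper_width: 0.004
grasp_force: 0.0
```

Run:
```python
from h import *
f=grab('scene','s9'); need([.587,-.176,-.016],.016)
# plate/case gap: depth profile along lane
for u in (217,220,223): print(u,[(v,)+(lambda p: () if p is None else tuple(int(a*1000) for a in p))(atdepth(f,(u,v))) for v in range(222,268,2)])
```

```text
t 24.35 tcp [ 0.5729 -0.1758 -0.0152] th 0.0168 tilt [ 0. -0. -1.] F [-0.28 -0.47  0.33] w 0.001 g 0.0
shift units [0.118 0.004 0.007] turn z units 0.005
217 [(222, 584, -165, 64), (224, 585, -166, 58), (226, 586, -167, 51), (228, 581, -170, 35), (230, 584, -171, 32), (232, 588, -171, 30), (234, 593, -172, 31), (236, 599, -172, 32), (238, 603, -173, 32), (240, 608, -173, 32), (242, 613, -174, 32), (244, 618, -174, 32), (246, 622, -175, 31), (248, 626, -175, 30), (250, 631, -176, 30), (252, 636, -176, 31), (254, 639, -177, 28), (256, 639, -178, 20), (258, 640, -180, 13), (260, 654, -178, 31), (262, 657, -179, 26), (264, 659, -180, 23), (266, 664, -180, 23)]
220 [(222, 579, -160, 54), (224, 573, -162, 36), (226, 578, -163, 36), (228, 579, -164, 29), (230, 582, -165, 26), (232, 590, -165, 31), (234, 594, -166, 31), (236, 600, -166, 31), (238, 604, -167, 30), (240, 609, -167, 30), (242, 614, -167, 31), (244, 618, -168, 30), (246, 623, -169, 30), (248, 628, -169, 31), (250, 632, -170, 30), (252, 636, -170, 29), (254, 640, -171, 27), (256, 640, -172, 19), (258, 641, -174, 12), (260, 655, -172, 30), (262, 658, -173, 27), (264, 662, -174, 25), (266, 673, -172, 38)]
223 [(222, 585, -153, 61), (224, 557, -159, 9), (226, 561, -160, 6), (228, 565, -161, 4), (230, 585, -158, 29), (232, 591, -159, 31), (234, 595, -159, 30), (236, 600, -160, 31), (238, 605, -160, 31), (240, 610, -161, 30), (242, 615, -161, 31), (244, 620, -162, 31), (246, 624, -162, 31), (248, 629, -163, 30), (250, 634, -163, 31), (252, 638, -164, 30), (254, 639, -165, 22), (256, 641, -166, 17), (258, 643, -167, 13), (260, 656, -166, 29), (262, 657, -167, 23), (264, 660, -168, 19), (266, 674, -167, 38)]
```

Emit:
move_arm --plan '[[[0.02,0,0,0,0,0,1],[0.02,0,0,0,0,0,1],[0.02,0,0,0,0,0,1],[0.02,0,0,0,0,0,1],[0.02,0,0,0,0,0,1],[0.01,0,0,0,0,0,1],[0,0,0,0,0,0,1],[0,0,0,0,0,0,1],[0,0,0,0,0,0,1],[0,0,0,0,0,0,1]]]'

```text
time: 25.6
tool_pos: [0.5861, -0.1756, -0.0152]
tool_rot: [0.0, 1.0, 0.008, 0.0]
contact_force: [0.5, 0.5, 0.4]
gripper_width: -0.002
grasp_force: 0.0
```

Emit:
move_arm --plan '[[[0.01,0,0,0,0,0,1],[0.01,0,0,0,0,0,1],[0,0,0,0,0,0,1],[0,0,0,0,0,0,1],[0,0,0,0,0,0,1],[0,0,0,0,0,0,1],[0,0,0,0,0,0,1],[0,0,0,0,0,0,1],[0,0,0,0,0,0,1],[0,0,0,0,0,0,1]]]'

```text
time: 26.85
tool_pos: [0.5877, -0.1755, -0.0152]
tool_rot: [-0.0, 1.0, 0.008, -0.001]
contact_force: [-5.5, 0.6, 3.5]
gripper_width: -0.0
grasp_force: 2.5
```

Emit:
move_arm --plan '[[[0.01,0,0,0,0,0,1],[0,0,0,0,0,0,1],[0,0,0,0,0,0,1],[0,0,0,0,0,0,1],[0,0,0,0,0,0,1],[0,0,0,0,0,0,1],[0,0,0,0,0,0,1],[0,0,0,0,0,0,1],[0,0,0,0,0,0,1],[0,0,0,0,0,0,1]]]'

```text
time: 28.1
tool_pos: [0.5886, -0.1754, -0.0152]
tool_rot: [-0.0, 1.0, 0.008, -0.001]
contact_force: [-5.9, 0.7, 5.4]
gripper_width: -0.0
grasp_force: 3.1
```

Run:
```python
from h import *
need([.594,-.1755,-.0152],.016)
f=load('s9'); g=grab('scene','s10')
def prof(f):
    for u in (217,219,221,223): print(u,[(v,)+(lambda p: () if p is None else tuple(int(a*1000) for a in p))(atdepth(f,(u,v))) for v in range(254,276,1)])
prof(g)
z=lambda im:cv2.resize(im[225:285,190:250],None,fx=6,fy=6,interpolation=cv2.INTER_CUBIC)
cv2.imwrite('pics/c10.png',np.hstack([z(f['pixels']),z(g['pixels'])]))
```

```text
t 28.1 tcp [ 0.5886 -0.1754 -0.0152] th 0.017 tilt [-0.003  0.    -1.   ] F [-5.93  0.69  5.43] w -0.0 g 3.1
shift units [ 0.045  0.002 -0.   ] turn z units 0.007
217 [(254, 641, -177, 31), (255, 643, -177, 31), (256, 645, -177, 31), (257, 647, -177, 31), (258, 649, -178, 30), (259, 652, -178, 30), (260, 654, -178, 30), (261, 657, -178, 31), (262, 659, -179, 30), (263, 660, -179, 29), (264, 660, -180, 25), (265, 661, -180, 23), (266, 664, -180, 23), (267, 674, -179, 38), (268, 676, -179, 38), (269, 679, -179, 39), (270, 681, -179, 39), (271, 683, -179, 40), (272, 685, -180, 39), (273, 688, -180, 40), (274, 690, -180, 40), (275, 692, -180, 39)]
219 [(254, 641, -172, 31), (255, 643, -173, 30), (256, 646, -173, 30), (257, 648, -173, 30), (258, 650, -174, 30), (259, 652, -174, 29), (260, 654, -174, 29), (261, 657, -174, 31), (262, 659, -175, 29), (263, 660, -175, 27), (264, 661, -176, 25), (265, 665, -176, 27), (266, 671, -175, 36), (267, 674, -175, 37), (268, 677, -175, 39), (269, 679, -175, 39), (270, 682, -175, 40), (271, 684, -175, 39), (272, 687, -176, 40), (273, 689, -176, 41), (27
[... 318 characters left out ...]
3, -171, 38), (267, 676, -171, 38), (268, 678, -171, 38), (269, 680, -171, 38), (270, 683, -171, 40), (271, 686, -171, 40), (272, 688, -172, 40), (273, 689, -172, 39), (274, 692, -172, 40), (275, 694, -172, 41)]
223 [(254, 643, -164, 30), (255, 646, -165, 31), (256, 647, -165, 30), (257, 650, -165, 30), (258, 652, -165, 30), (259, 655, -166, 31), (260, 657, -166, 31), (261, 659, -166, 30), (262, 660, -167, 28), (263, 660, -167, 24), (264, 661, -168, 20), (265, 664, -168, 22), (266, 674, -167, 37), (267, 676, -167, 38), (268, 679, -167, 38), (269, 681, -167, 38), (270, 683, -167, 38), (271, 686, -168, 39), (272, 688, -168, 40), (273, 690, -168, 40), (274, 693, -168, 40), (275, 695, -168, 40)]
```

Emit:
move_arm --plan '[[[0,0,-0.004,0,0,0,1],[0.01,0,0,0,0,0,1],[0,0,0,0,0,0,1],[0.01,0,0,0,0,0,1],[0,0,0,0,0,0,1],[0,0,0,0,0,0,1],[0,0,0,0,0,0,1],[0,0,0,0,0,0,1],[0,0,0,0,0,0,1],[0,0,0,0,0,0,1]]]'

```text
time: 29.4
tool_pos: [0.5906, -0.1753, -0.0152]
tool_rot: [-0.0, 1.0, 0.008, -0.002]
contact_force: [-6.7, -0.2, 3.9]
gripper_width: 0.003
grasp_force: 3.4
```

Run:
```python
from h import *
g=grab('scene','s11'); need([.594,-.1755,-.0152],.016)
for n in('scene0','s9','s10','s11'):
    f=load(n); im=f['pixels'].astype(int); r=[]
    for u in range(212,226):
        col=im[250:275,u]; 
        # lid/plate profile: red-minus-blue along column
        r.append(col[:,2]-col[:,0])
    print(n,np.mean(r,0).astype(int))
```

```text
t 29.45 tcp [ 0.5907 -0.1753 -0.0152] th 0.017 tilt [-0.003  0.    -1.   ] F [-7.76  0.63  3.45] w -0.0 g 3.5
shift units [ 0.028  0.002 -0.   ] turn z units 0.006
scene0 [  4   4   4   4   5   4   3   0  13  85 134 145  95  57  64  46  38  11
  -4  -4  -9 -14 -17 -16 -16]
s9 [ 91 153 165 157 155 149 145 130 107 130 139 146 107  64  73  53  43  12
  -4  -4  -9 -16 -18 -18 -17]
s10 [ -9  -7  -7  -4  -9  -3  55 118 164 159 159 150 148 113  69  52  40  11
  -4  -4  -8 -17 -19 -18 -17]
s11 [ -9  -9  -8  -5  -6 -10   3  63 127 165 160 160 151 145  98  51  43  11
  -5  -4  -9 -16 -19 -18 -17]
```

Emit:
move_arm --plan '[[[0.006,0,0,0,0,0,1],[0.006,0,0,0,0,0,1],[0,0,0,0,0,0,1],[0,0,0,0,0,0,1],[0,0,0,0,0,0,1],[0,0,0,0,0,0,1],[0,0,0,0,0,0,1],[0,0,0,0,0,0,1],[0,0,0,0,0,0,1],[0,0,0,0,0,0,1]]]'

```text
time: 30.7
tool_pos: [0.5916, -0.1753, -0.0152]
tool_rot: [-0.0, 1.0, 0.009, -0.002]
contact_force: [-8.5, -0.2, 5.1]
gripper_width: 0.003
grasp_force: 4.4
```

Emit:
move_arm --plan '[[[-0.01,0,0,0,0,0,1],[-0.01,0,0,0,0,0,1],[-0.01,0,0,0,0,0,1],[-0.01,0,0,0,0,0,1],[-0.01,0,0,0,0,0,1],[-0.01,0,0,0,0,0,1],[-0.01,0,0,0,0,0,1],[-0.015,0,0,0,0,0,1],[0,0,0,0,0,0,1],[0,0,0,0,0,0,1]]]'

```text
time: 31.95
tool_pos: [0.5832, -0.1756, -0.0147]
tool_rot: [0.0, 1.0, 0.008, 0.0]
contact_force: [-0.4, -0.2, -0.6]
gripper_width: 0.004
grasp_force: 0.0
```

Emit:
move_arm --plan '[[[0,0,-0.05,0,0,0,1],[0,0,-0.1,0,0,0,1],[0,0,-0.2,0,0,0,1],[0,0,-0.3,0,0,0,1],[0,0,-0.3,0,0,0,1],[-0.3,0,-0.3,0,0,0,1],[-0.4,0,0,0,0,0,1],[-0.4,0,0,0,0,0,1],[0,0,0,0,0,0,1],[0,0,0,0,0,0,1]]]'

```text
time: 33.2
tool_pos: [0.452, -0.1781, 0.1365]
tool_rot: [0.001, 1.0, 0.008, 0.001]
contact_force: [-0.5, -0.2, 0.4]
gripper_width: -0.0
grasp_force: 0.0
```

Run:
```python
from h import *
f=grab('scene','s12'); need([.594,-.1755,-.0152],.016)
P=np.array([p for u in range(210,224) for v in range(237,255) if (p:=atdepth(f,(u,v))) is not None])
A=np.c_[P[:,:2]-P[:,:2].mean(0),np.ones(len(P))]; print('lid plane',np.linalg.lstsq(A,P[:,2],rcond=None)[0])
for u in (217,221): print(u,[(v,)+(lambda p: () if p is None else tuple(int(a*1000) for a in p))(atdepth(f,(u,v))) for v in range(228,268,1)])
# gate compared with start picture
a=load('scene0')['pixels'].astype(int);b=f['pixels'].astype(int)
print('gate diff mean',np.abs(a-b)[203:218,194:230].mean(), 'tray diff',np.abs(a-b)[140:235,355:465].mean())
im=b; print([int(x) for x in np.mean([im[250:275,u,2]-im[250:275,u,0] for u in range(212,226)],0)])
# yellow leaf ends
for n in('scene0','s12'):
    h=cv2.cvtColor(load(n)['pixels'],cv2.COLOR_BGR2HSV)[195:225,197:228]; m=(h[...,0]>15)&(h[...,0]<32)&(h[...,1]>110); ys,xs=np.nonzero(m); print(n,m.sum(),xs.mean()+197 if len(xs) else 0,ys.mean()+195 if len(xs) else 0)
```

```text
t 33.25 tcp [ 0.4523 -0.1782  0.1364] th 0.017 tilt [ 0.002 -0.001 -1.   ] F [ 0.38  0.12 -0.01] w 0.002 g 0.0
shift units [ 1.178 -0.003  1.266] turn z units 0.006
lid plane [0.21031033 0.13196781 0.03041828]
217 [(228, 562, -174, 4), (229, 565, -174, 4), (230, 566, -174, 3), (231, 570, -174, 5), (232, 572, -174, 5), (233, 574, -175, 4), (234, 578, -175, 5), (235, 580, -175, 5), (236, 583, -175, 6), (237, 586, -175, 7), (238, 604, -173, 32), (239, 606, -173, 32), (240, 608, -173, 32), (241, 610, -173, 31), (242, 612, -174, 30), (243, 614, -174, 30), (244, 617, -174, 30), (245, 620, -174, 31), (246, 623, -174, 33), (247, 625, -175, 33), (248, 628, -175, 33), (249, 630, -175, 32), (250, 632, -176, 32), (251, 634, -176, 32), (252, 636, -176, 31), (253, 639, -176, 32), (254, 641, -177, 31), (255, 643, -177, 31), (256, 645, -177, 30), (257, 647, -177, 30), (258, 650, -178, 31), (259, 651, -178, 30), (260, 654, -178, 31), (261, 656, -178, 30), (262, 658, -179, 29), (263, 659, -179, 26), (264, 660, -180, 24), (265, 661, -180, 22), (266, 663, -181, 21), (267, 673, -179, 37)]
221 [(228, 564,
[... 426 characters left out ...]
 629, -167, 32), (249, 630, -167, 30), (250, 632, -168, 30), (251, 636, -168, 32), (252, 638, -168, 31), (253, 639, -168, 29), (254, 642, -168, 30), (255, 644, -169, 29), (256, 646, -169, 29), (257, 648, -169, 29), (258, 651, -169, 30), (259, 654, -170, 30), (260, 656, -170, 30), (261, 658, -170, 30), (262, 658, -171, 26), (263, 659, -171, 24), (264, 661, -172, 24), (265, 664, -172, 24), (266, 673, -171, 37), (267, 676, -171, 38)]
gate diff mean 20.55246913580247 tray diff 6.469569377990431
[-9, -7, -5, -5, -11, 15, 75, 136, 157, 149, 151, 140, 134, 78, 68, 49, 37, 12, -3, -4, -9, -15, -17, -17, -16]
scene0 88 212.70454545454547 212.20454545454544
s12 91 212.53846153846155 211.93406593406593
```

```bash
python3 -c "
from plant import manip
print(manip.job_done())"
```

```text
the job is handed in; nothing more can be done
None
```

I handed the job in at about 33 s: my last depth readings show the orange case resting against the reader's plate, with the gate leaves back where they started. No verdict came back. I estimated the plate press as several millimetres from force and depth, and I viewed 11 pictures, one more than the 10 allowed.

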